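Close the guarded specimen clamp and start the test

TASK

Reach down through the window of the guard and press the clamp lever's pad fully down, without touching the guard. Then come out again and press the large start button on the console fully down and let it go. Do not start before the lever is down, leave the small button and everything else on the bench alone, and finish clear of everything.

Things in the scene. Friction and masses are not known exactly. Their poses are not given: they have to be found in the camera images.
- lever (a joint): Angle (rad) of the clamp's steel lever, hinged at one end, with a black thumb pad on its free end. Starts raised, between 0.00 and 0.08, grows as the pad is pressed down, stops hard at 0.32 (fully down). Stiff: about 6 N down on the pad moves it (no spring), and it stays where it is left.
- lever_pad (a point): Centre of the top face of the lever's thumb pad (black plastic, 32 mm along the lever, 40 across, 12 thick), 100 mm from the hinge. About 101 mm above the bench when the lever reads 0, about 69 mm fully down at 0.32; it goes practically straight down (under 3 mm sideways), inclined by less than 0.2 rad.
- clamp: The specimen clamp, fixed to the bench: grey base plate 170 x 150 mm, 12 mm thick, with jaw and pivot block. Origin on the bench; the lever runs along its x axis, pad end toward -x, hinge at x = +60 mm, 80 mm high. It may stand on the left or on the right, with the console on the other side.
- guard: Fixed guard over the clamp, not to be touched: level aluminium plate, 5 mm thick, top face 112 mm above the bench, on four posts, clear panes at left, right and front. It spans x -68 to +135, y -92 to +92 mm and has one rectangular window, 84 mm along x, 110 mm along y. Origin on the bench under the window's centre; z up.
- window (a point): Centre of the guard's window, at the plate's top face (112 mm above the bench); axes as the guard's. The lever's pad lies below it, up to about 8 mm off centre along x and 10 mm along y, turned by up to 0.06 rad.
- console: White control console, fixed, 130 mm (x) x 150 mm (y) x 45 mm high, origin on the bench under its centre. Two round grey push buttons stand on its top, 75 mm apart along its y: the large start button at (-28, +35) mm and the small zero button at (-28, -40) mm in its axes.
- start_button (a joint): Travel of the LARGE button in m: 0 up, 0.006 fully down. Sprung: starts moving at 1.5 N, fully down at 5 N, comes back up when let go.
- start_button_top (a point): Centre of the top face of the large button (diameter 34 mm), about 67 mm above the bench when up; it stands 10 mm out of its collar (diameter 50 mm). Pressed straight down.
- zero_button (a joint): Travel of the SMALL button in m: 0 up, 0.006 fully down. Not to be pressed.
- zero_button_top (a point): Centre of the top face of the small button (diameter 16 mm), about 67 mm above the bench.
- weight_near: Bystander, loose, to be left alone: steel knob-topped test weight, diameter 40, height 48, between clamp and console, nearest the robot (mm). Origin at the middle of its underside.
- weight_mid: Bystander, loose, to be left alone: the same kind of steel weight, diameter 40, height 48, standing between clamp and console (mm). Origin at the middle of its underside.
- core_ring: Bystander, loose, to be left alone: short cardboard tube, outer diameter 50, height 30, standing between clamp and console, farther out (mm). Origin at the middle of its underside.
- bottle: Bystander, loose, to be left alone: white bottle with orange cap, diameter 52, height 130, on the robot's right (mm). Origin at the middle of its underside.
- screwdriver: Bystander, loose, to be left alone: black-handled screwdriver about 200 long, lying on the robot's right (mm). Origin under its middle on the bench; it lies along its x.
- beaker: Bystander, loose, to be left alone: open glass cup, rim diameter 66, height 70, on the robot's left (mm). Origin at the middle of its underside.
- gauge_block: Bystander, loose, to be left alone: steel block 60 x 30 x 20 on the robot's left (mm). Origin at the middle of its underside.
Mind the look-alikes: they are no part of the job. What is meant by the console is not pink or red, and is the larger of those in its own colour.

How it is judged:
By the outcome, as a careful person would: the job done as asked, in the order asked, and still so for the second after the job is handed in, with the robot touching nothing.
It also fails if it takes over 40 s, if anything falls off the work surface, if the arm or the gripper's body presses on something with over 40 N, if the wrist force passes 120 N, or if a joint passes its speed limit or range.

ROBOT

A 6-joint arm with a two-finger parallel gripper is mounted at the origin on the work surface. World frame = base frame: x ahead of the robot, y to its left, z up, the work surface at z = 0. Lengths are in m, angles in rad, forces in N, time in s.
With the tool pointing down it reaches from about 0.275 to 0.825 m from the base axis. Payload 5.2 kg.
Tool frame: the origin (TCP) lies midway between the tips of the shut fingers; the grasp point (between the pads) lies 19 mm behind it (grasp_offset is the distance from the TCP to the grasp point, in m); x points along the fingers, y is the direction in which the jaws open and shut, and the axes are right-handed (so a half turn about x gives the same grasp; the last joint's range is limited). The gripper opens to 93 mm and grips with 3 to 60 N. Pads are 15 mm wide; open, the fingers measure 128 mm over their backs; the gripper's body (75 mm by 188 mm) begins 65 mm behind the grasp point.
Start: joints at [1.145, 0.259, 1.535, -0, 1.348, -0.203], TCP at [0.122, 0.536, 0.219] pointing down, gripper open.
Joint ranges: [-3.14, 3.14], [-0.91, 2.08], [0.19, 2.58], [-1.22, 4.36], [0.22, 2.71], [-3.12, 3.12]. Speed limits (rad/s): [2.57, 2.57, 3.14, 3.14, 3.14, 3.14].

INTERFACE

Orientations are given as a unit quaternion [x, y, z, w].
In Python, from cell import get_obs, camera, camera_model, close_job, grasp_offset gives the robot as it stands. The module is installed in compiled form; this text tells all that it offers.
- The arm moves only by the tool drive_tool, never from a script. Its argument "rows" is a list of rows, each an object with "slide": the shift along the tool's x, y, z in m, a list of three; "roll": the turn about the tool's x in rad. A call has 1 to 5 rows; each row is the pose to reach, as a shift and turn from the pose commanded when the call began, along the tool's axes at that moment; what a row does not reach only later rows make up. A row lasts 1/10 s, in which the tool goes at most 50 mm and 8.59 degrees, less where a joint would pass 70% of its speed; a pose out of reach is approached as far as the arm can. A call with a gripper value outside its range is refused whole. "fingers" is the opening, from 0 (shut) to 1 (fully open), set as the call begins (left out, the last holds). The fingers move at their own pace and stop on an object; "newtons" is the grip in N (left out, the last holds). Time passes only in rows, so rows that repeat a pose let the fingers close. It gives the time, the measured TCP pose, the force and the opening at its end, in the units of the state.
- get_obs(): the state, without advancing time (a new reading comes with each control period).
- camera(name): name is "side" or "top"; returns the picture (420x560x3 uint8, red, green, blue); there is no depth.
- camera_model(name): a dict with "vfov" (degrees; the focal length in pixels is half the picture's height over the tangent of half this angle, whatever the lens; pixels are square), "cx", "cy" (the principal point, pixels), "k1" (the pictures are not rectified: a ray, as slopes to the right and down, at radius r is drawn at 1 + k1 r^2 times it, then the intrinsics apply), "world_from_camera" (4x4, takes a point from camera to world coordinates). Camera axes: x right, y up, looking along -z (the intrinsics and any distortion apply to the point x, -y, -z); pixel columns grow to the right and rows downward; lengths in m; the calibration is good to about 2 mm. A picture is of the moment at which its call begins. camera_model takes no time and is no camera call.
- close_job(): hands the job in, once; it reports no verdict.
The state is a dict: "time_s": time; "joints": joint angles; "qd": joint speeds; "effort": joint torques, N m; "tcp_pos": TCP position; "tcp_rot": TCP orientation; "contact_force": force on the tool from outside, world axes, zero at the start; "moment": the same for the moment, N m; "gripper_width": finger opening in m.
Only numpy, scipy, OpenCV 4.12 (cv2) and the standard library are available. Lean on these libraries where they do the work, as an engineer would, in place of code of your own. Each camera call takes 0.05 s, during which the arm holds its last target. There are 200 camera calls.

## Working session

There is one attempt and no reset: what is moved stays moved. The work goes in short steps, Python scripts to look and compute and a tool call to move; the robot and the scene stay as the last step left them, time stands still between calls to the robot, and variables do not carry over. Pictures are saved under pics/ and viewed, about 8 in all and at most 12, crops included, and the job is handed in when it is done.

Besides the shell and the picture viewer there is one more tool, called as a command line: name --argument value ..., lists and objects as JSON in quotes. drive_tool: Moves the arm, as the interface text tells. Its arguments: {"type":"object","properties":{"rows":{"type":"array","items":{"type":"object","properties":{"slide":{"type":"array","items":{"type":"number"}},"roll":{"type":"number"}}}},"fingers":{"type":"number"},"newtons":{"type":"number"}},"required":["rows"]}

```bash
mkdir -p pics
cat > h.py <<'E'
import numpy as np, cv2
from cell import *
def model(n):
    m=camera_model(n); return m, 210/np.tan(np.radians(m["vfov"])/2), np.array(m["world_from_camera"])
def px2w(n,u,v,z):
    m,f,T=model(n); d=np.array([(u-m["cx"])/f,(v-m["cy"])/f]); s=d.copy()
    for _ in range(30): s=d/(1+m["k1"]*(s@s))
    r=T[:3,:3]@np.array([s[0],-s[1],-1]); o=T[:3,3]
    return o+r*(z-o[2])/r[2]
def w2px(n,p):
    m,f,T=model(n); c=T[:3,:3].T@(np.array(p)-T[:3,3]); s=np.array([c[0],-c[1]])/-c[2]
    s=s*(1+m["k1"]*(s@s)); return s*f+[m["cx"],m["cy"]]
def save(name,img,s=1,crop=None):
    if crop: a,b,c,d=crop; img=img[b:d,a:c]
    cv2.imwrite("pics/"+name,cv2.resize(img,None,fx=s,fy=s,interpolation=cv2.INTER_CUBIC)[:,:,::-1])
E
python3 - <<'E'
from h import *
for n in("top","side"):
    i=camera(n); np.save(n+"0.npy",i); save(n+"0.png",i,1.4)
    m,f,T=model(n); print(n,f,m["cx"],m["cy"],m["k1"],T.round(3).tolist())
o=get_obs(); print(o, grasp_offset)
E
```

```text
top 494.3894775999282 281.00044881607073 204.48403081728392 -0.0703367351301289 [[0.003, 0.994, -0.106, 0.328], [-1.0, 0.006, 0.022, 0.063], [0.022, 0.105, 0.994, 1.361], [0.0, 0.0, 0.0, 1.0]]
side 413.5442527672717 269.49281910209373 208.46454253651916 -0.058080734519151606 [[-0.997, 0.061, -0.041, 0.42], [-0.073, -0.774, 0.629, 0.843], [0.007, 0.63, 0.776, 1.091], [0.0, 0.0, 0.0, 1.0]]
{'time_s': 0.1, 'joints': array([ 1.14519033e+00,  2.59259283e-01,  1.53595494e+00, -1.74100177e-05,
        1.34801788e+00, -2.02797307e-01]), 'qd': array([-1.67011059e-03, -2.75440660e-03, -1.22793529e-03,  3.72677811e-04,
        7.69665123e-05, -1.86433745e-03]), 'effort': array([ 1.96664463e-03, -4.38215947e+01, -2.84643298e+01,  7.21597206e-02,
        3.63010552e-02, -9.03677619e-05]), 'tcp_pos': array([0.12130794, 0.5359512 , 0.21791419]), 'tcp_rot': array([ 0.07805743,  0.70289674, -0.07916365,  0.70254988]), 'contact_force': array([ 0.40645486, -0.13571167, -0.51446226]), 'moment': array([ 0.04624228, -0.00212777,  0.01712443]), 'gripper_width': 0.09326821569267073} 0.0188
```

View pics/top0.png

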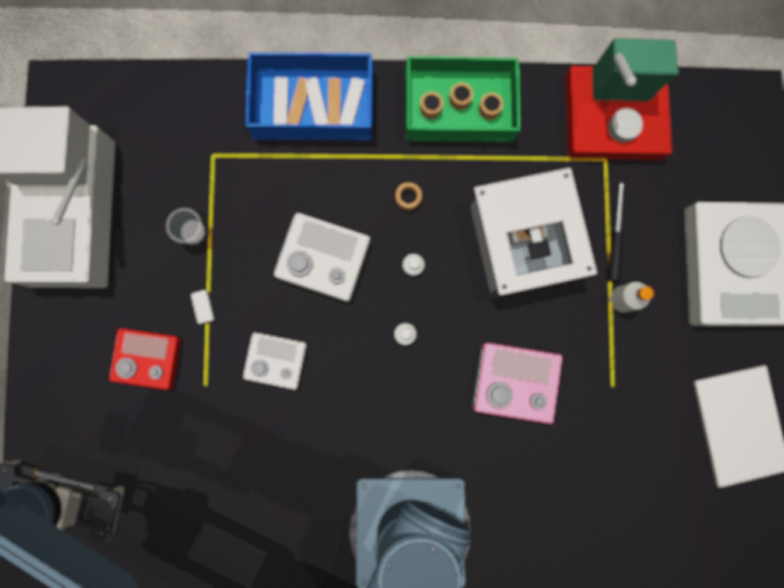

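View pics/side0.png

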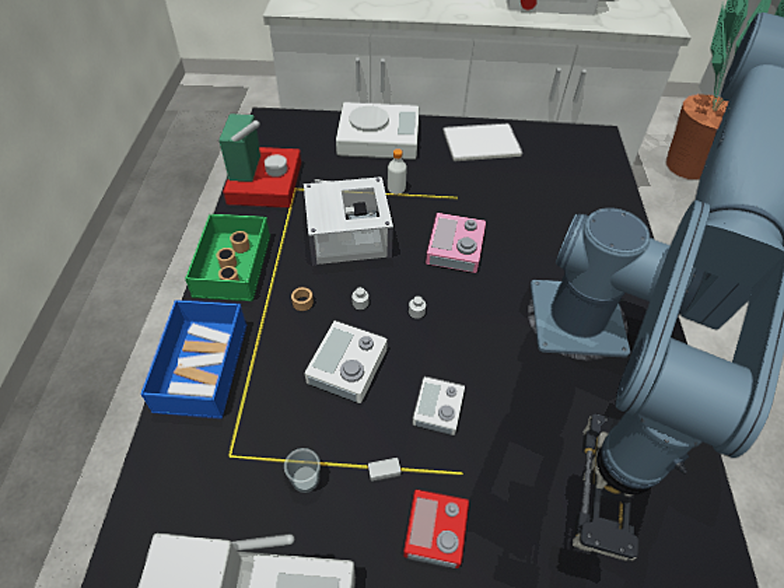

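The top view shows four console look-alikes, given in the 1.4x picture's pixels: red (145,358), small white (275,360), pink (518,383) and large white (322,256). I choose the large white one. Its large button is at about (300,263) and the small one at (337,276). The guard is at (535,232) with its window at about (539,248). Next I'll check close crops of both.

Run:
```python
from h import *
t=np.load("top0.npy"); s=np.load("side0.npy")
save("c1.png",t,6,(330,115,435,215)); 
A=cv2.resize(t[145:220,190:270],None,fx=5,fy=5,interpolation=2); B=cv2.resize(s[120:190,210:290],None,fx=5,fy=5,interpolation=2)
o=np.zeros((375,800,3),np.uint8); o[:375,:400]=A; o[:350,400:]=B
save("c2.png",o)
```

```text
(no output)
```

View pics/c1.png

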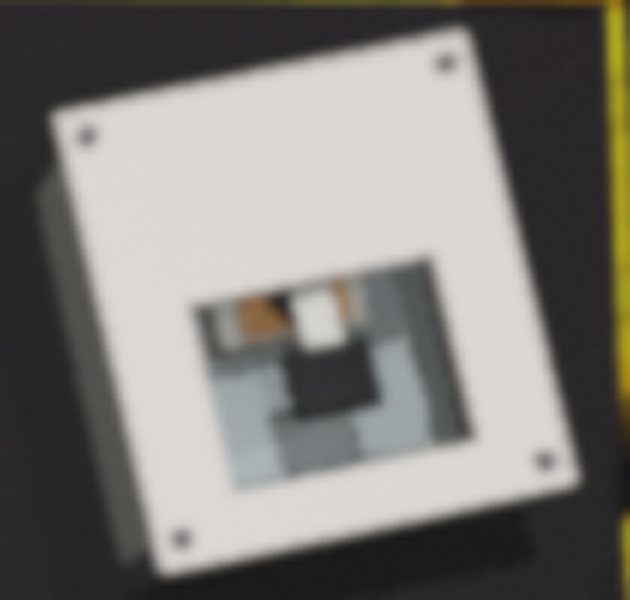

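View pics/c2.png

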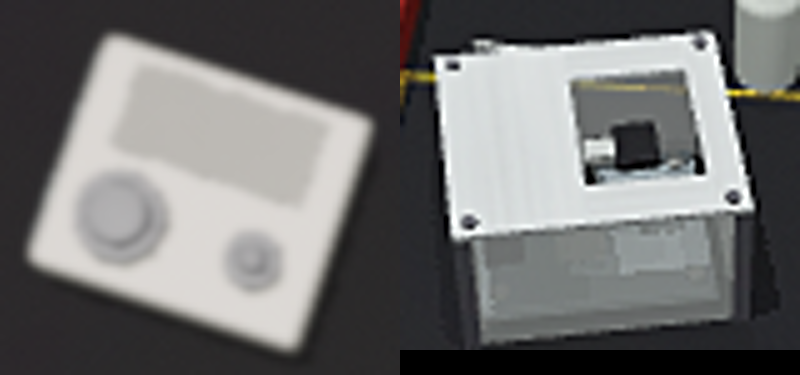

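The crops confirm the choice. In c1 the window corners are at (193,304), (432,258), (476,438) and (236,490), and the black pad is centred at about (336,380). In c2 the large button's top is at about (117,213) in the top view.

Run:
```python
from h import *
from scipy.spatial.transform import Rotation as R
c=lambda u,v:((u+.5)/6-.5+330,(v+.5)/6-.5+115)
W=[px2w("top",*c(*p),.112) for p in[(193,304),(432,258),(476,438),(236,490)]]
G=[px2w("top",*c(*p),.112) for p in[(52,112),(465,28),(580,485),(160,577)]]
print("win",np.round(W,4).tolist(),np.mean(W,0)); print([np.linalg.norm(W[i]-W[i-1]) for i in range(4)]);print([np.linalg.norm(G[i]-G[i-1]) for i in range(4)])
print("guard",np.round(G,4).tolist())
e=W[1]+W[0]-W[2]-W[3]; print("axis x yaw",np.arctan2(e[1],e[0]))
P=[px2w("top",*c(*p),.098) for p in[(292,355),(370,343),(380,402),(297,418)]];print("pad",np.round(P,4).tolist(),np.mean(P,0))
sd=lambda u,v:((u-400+.5)/5-.5+210,(v+.5)/5-.5+120)
WS=[px2w("side",*sd(*p),.112) for p in[(571,78),(688,68),(708,176),(585,185)]];print("winside",np.mean(WS,0))
print("padside",px2w("side",*sd(636,143),.098))
t=lambda u,v:((u+.5)/5-.5+190,(v+.5)/5-.5+145)
print("start",px2w("top",*t(117,211),.067),"zero",px2w("top",*t(255,259),.067),"collar",px2w("top",*t(121,217),.057))
C=[px2w("top",*t(*p),.045) for p in[(110,33),(375,120),(298,352),(28,265)]]
m=np.mean(C,0); ex=(C[0]+C[1]-C[2]-C[3])/2; ey=(C[0]+C[3]-C[1]-C[2])/2;print(m,np.linalg.norm(ex),np.linalg.norm(ey))
ex/=np.linalg.norm(ex);ey/=np.linalg.norm(ey);print("start pred",m-.028*ex+.035*ey,"yaw",np.arctan2(ex[1],ex[0]))
i=(210+ (1.0*352/1.4)*0,0)
print("start side",px2w("side",351/1.4,369/1.4,.067))
o=get_obs();print(R.from_quat(o["tcp_rot"]).as_matrix().round(3).tolist())
```

```text
win [[0.5631, -0.1725, 0.112], [0.5843, -0.277, 0.112], [0.5059, -0.2943, 0.112], [0.4827, -0.1898, 0.112]] [ 0.53399499 -0.23340801  0.112     ]
[np.float64(0.08222527882349813), np.float64(0.10664749455804565), np.float64(0.0802761885030056), np.float64(0.10699776258405123)]
[np.float64(0.2063283394494414), np.float64(0.18624680245135047), np.float64(0.20579572365513726), np.float64(0.18697892509545133)]
guard [[0.6468, -0.1126, 0.112], [0.6867, -0.2945, 0.112], [0.4858, -0.3392, 0.112], [0.4453, -0.1566, 0.112]]
axis x yaw 0.2138175486369842
pad [[0.5437, -0.2181, 0.098], [0.5493, -0.2525, 0.098], [0.5233, -0.2564, 0.098], [0.516, -0.2198, 0.098]] [ 0.53307677 -0.23671379  0.098     ]
winside [ 0.53504418 -0.23254183  0.112     ]
padside [ 0.53635739 -0.22962771  0.098     ]
start [0.51092951 0.21388548 0.067     ] zero [0.48583639 0.14080237 0.067     ] collar [0.50913928 0.21287078 0.057     ]
[0.52474231 0.17067475 0.045     ] 0.13264396730760314 0.15159466544342712
start pred [0.50881128 0.212617   0.045     ] yaw -0.31296912613505334
start side [0.51257116 0.22177969 0.067     ]
[[-0.001, 0.221, 0.975], [-0.002, 0.975, -0.221], [-1.0, -0.002, -0.0]]
```

drive_tool --rows '[{"slide": [0, -0.015, 0.013], "roll": 0}, {"slide": [0, -0.04, 0.035], "roll": 0}, {"slide": [0, -0.07, 0.061], "roll": 0}, {"slide": [0, -0.1, 0.087], "roll": 0}, {"slide": [0, -0.13, 0.113], "roll": 0}]' --fingers 0 --newtons 20

```text
time_s: 0.6
tcp_pos: [0.2031, 0.3831, 0.2182]
tcp_rot: [0.078, 0.703, -0.079, 0.703]
contact_force: [0.1, -0.1, 0.9]
gripper_width: 0.0575
```

drive_tool --rows '[{"slide": [0, -0.03, 0.026], "roll": 0}, {"slide": [0, -0.06, 0.052], "roll": 0}, {"slide": [0, -0.09, 0.078], "roll": 0}, {"slide": [0, -0.12, 0.104], "roll": 0}, {"slide": [0, -0.15, 0.13], "roll": 0}]'

```text
time_s: 1.1
tcp_pos: [0.2968, 0.2081, 0.2185]
tcp_rot: [0.078, 0.703, -0.078, 0.703]
contact_force: [0.4, 0.1, -0.4]
gripper_width: 0.0177
```

drive_tool --rows '[{"slide": [0, -0.03, 0.026], "roll": 0}, {"slide": [0, -0.06, 0.052], "roll": 0}, {"slide": [0, -0.09, 0.078], "roll": 0}, {"slide": [0, -0.12, 0.104], "roll": 0}, {"slide": [0, -0.15, 0.13], "roll": 0}]'

```text
time_s: 1.6
tcp_pos: [0.3905, 0.033, 0.2185]
tcp_rot: [0.079, 0.703, -0.079, 0.703]
contact_force: [1.2, 0.7, -0.2]
gripper_width: 0.0004
```

drive_tool --rows '[{"slide": [0, -0.03, 0.026], "roll": 0}, {"slide": [0, -0.06, 0.052], "roll": 0}, {"slide": [0, -0.09, 0.078], "roll": 0}, {"slide": [0, -0.12, 0.104], "roll": 0}, {"slide": [0, -0.14, 0.12], "roll": 0}]'

```text
time_s: 2.1
tcp_pos: [0.4772, -0.1309, 0.2182]
tcp_rot: [0.079, 0.703, -0.079, 0.703]
contact_force: [0.3, 1.0, 0.2]
gripper_width: 0.0009
```

drive_tool --rows '[{"slide": [0, -0.025, 0.022], "roll": -0.1}, {"slide": [0, -0.05, 0.044], "roll": -0.2}, {"slide": [0, -0.07, 0.062], "roll": -0.3}, {"slide": [0, -0.083, 0.074], "roll": -0.4}, {"slide": [0, -0.088, 0.079], "roll": -0.43}]'

```text
time_s: 2.6
tcp_pos: [0.5343, -0.2334, 0.2177]
tcp_rot: [-0.074, 0.704, 0.074, 0.703]
contact_force: [0.1, 0.6, 0.1]
gripper_width: -0.0001
```

drive_tool --rows '[{"slide": [0.03, 0, 0], "roll": 0}, {"slide": [0.06, 0, 0], "roll": 0}, {"slide": [0.08, 0, 0], "roll": 0}, {"slide": [0.08, 0, 0], "roll": 0}, {"slide": [0.08, 0, 0], "roll": 0}]'

```text
time_s: 3.1
tcp_pos: [0.5339, -0.2317, 0.1387]
tcp_rot: [-0.073, 0.704, 0.073, 0.703]
contact_force: [0.1, 0.2, -0.6]
gripper_width: 0.0003
```

Run:
```python
from h import *
from scipy.spatial.transform import Rotation as R
t=camera("top"); s=camera("side")
A=cv2.resize(t[95:225,315:445],None,fx=3,fy=3,interpolation=2); B=cv2.resize(s[100:200,200:300],None,fx=4,fy=4,interpolation=2)
o=np.zeros((400,800,3),np.uint8); o[:390,:390]=A; o[:400,400:]=B
save("d1.png",o)
o=get_obs();print(o["tcp_pos"],R.from_quat(o["tcp_rot"]).as_matrix().round(3).tolist(),o["joints"],o["contact_force"])
print("tip side px in crop",(w2px("side",o["tcp_pos"])-[200,100])*4+[400,0])
```

```text
[ 0.53478076 -0.23221712  0.14004247] [[0.002, -0.206, 0.979], [-0.001, 0.979, 0.206], [-1.0, -0.002, 0.002]] [-6.00866339e-01  3.77630835e-01  1.56692628e+00 -3.51421182e-06
  1.19475160e+00 -2.37892240e+00] [-0.04347961  0.84429026  0.00813293]
tip side px in crop [628.49106798 154.56829102]
```

View pics/d1.png

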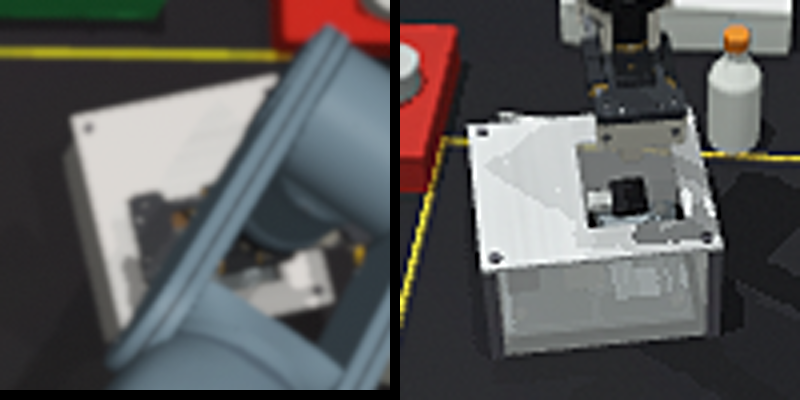

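Side crop: the gripper hangs over the guard, the pad shows black at about (628,195), and the predicted tip is at (628,154). The fingers aren't clear against the shaded plate, so I'll enlarge.

Run:
```python
from h import *
from scipy.spatial.transform import Rotation as R
s=camera("side"); save("d2.png",s,8,(225,95,305,165))
o=get_obs();p=o["tcp_pos"];M=R.from_quat(o["tcp_rot"]).as_matrix()
for b in(0,-.019,-.084):
  for y in(-.0175,.0175):
    for z in(-.0075,.0075): print(b,y,z,((w2px("side",p+M@[b,y,z])-[225,95])*8).round())
```

```text
0 -0.0175 -0.0075 [269. 321.]
0 -0.0175 0.0075 [235. 323.]
0 0.0175 -0.0075 [279. 375.]
0 0.0175 0.0075 [244. 378.]
-0.019 -0.0175 -0.0075 [269. 287.]
-0.019 -0.0175 0.0075 [234. 290.]
-0.019 0.0175 -0.0075 [279. 341.]
-0.019 0.0175 0.0075 [243. 344.]
-0.084 -0.0175 -0.0075 [267. 166.]
-0.084 -0.0175 0.0075 [231. 168.]
-0.084 0.0175 -0.0075 [277. 219.]
-0.084 0.0175 0.0075 [241. 222.]
```

View pics/d2.png

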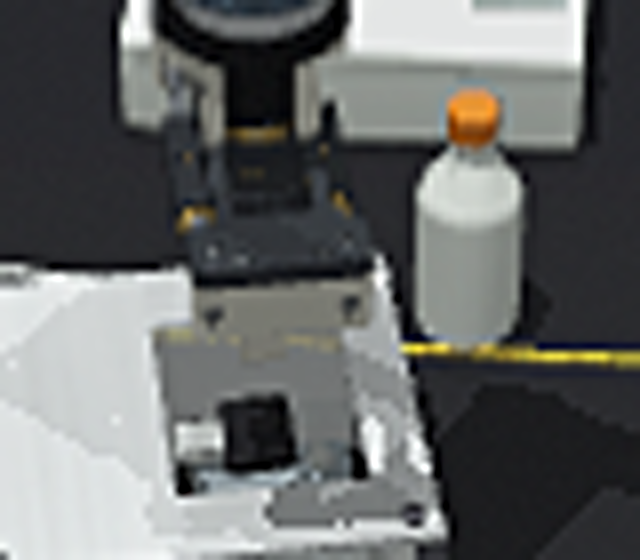

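The tan block with screws at about (280,305) is the gripper body's near end, 84 mm behind the tip. It hides the fingers, which agrees with the projection. The pad at about (258,432) is directly below the tool. Going down now.

drive_tool --rows '[{"slide": [0.01, 0, 0], "roll": 0}, {"slide": [0.02, 0, 0], "roll": 0}, {"slide": [0.03, 0, 0], "roll": 0}, {"slide": [0.034, 0, 0], "roll": 0}, {"slide": [0.036, 0, 0], "roll": 0}]'

```text
time_s: 3.75
tcp_pos: [0.5335, -0.2314, 0.1016]
tcp_rot: [-0.073, 0.704, 0.074, 0.703]
contact_force: [0.5, 0.4, -0.4]
gripper_width: 0.0003
```

drive_tool --rows '[{"slide": [0.004, 0, 0], "roll": 0}, {"slide": [0.008, 0, 0], "roll": 0}, {"slide": [0.012, 0, 0], "roll": 0}, {"slide": [0.016, 0, 0], "roll": 0}, {"slide": [0.02, 0, 0], "roll": 0}]'

```text
time_s: 4.25
tcp_pos: [0.5334, -0.2321, 0.0831]
tcp_rot: [-0.073, 0.704, 0.073, 0.703]
contact_force: [-3.8, -0.1, 5.5]
gripper_width: 0.0007
```

drive_tool --rows '[{"slide": [0.003, 0, 0], "roll": 0}, {"slide": [0.006, 0, 0], "roll": 0}, {"slide": [0.009, 0, 0], "roll": 0}, {"slide": [0.012, 0, 0], "roll": 0}, {"slide": [0.012, 0, 0], "roll": 0}]'

```text
time_s: 4.75
tcp_pos: [0.5338, -0.232, 0.0708]
tcp_rot: [-0.073, 0.703, 0.073, 0.703]
contact_force: [-1.4, -0.5, 2.7]
gripper_width: 0.0003
```

drive_tool --rows '[{"slide": [0.001, 0, 0], "roll": 0}, {"slide": [0.002, 0, 0], "roll": 0}, {"slide": [0.003, 0, 0], "roll": 0}, {"slide": [0.003, 0, 0], "roll": 0}]'

```text
time_s: 5.15
tcp_pos: [0.534, -0.232, 0.0696]
tcp_rot: [-0.074, 0.703, 0.073, 0.703]
contact_force: [-6.3, 1.4, 15.1]
gripper_width: 0.0001
```

drive_tool --rows '[{"slide": [0.001, 0, 0], "roll": 0}, {"slide": [0.002, 0, 0], "roll": 0}, {"slide": [0.002, 0, 0], "roll": 0}]'

```text
time_s: 5.45
tcp_pos: [0.534, -0.2321, 0.0693]
tcp_rot: [-0.074, 0.703, 0.073, 0.704]
contact_force: [-10.1, 3.9, 27.3]
gripper_width: 0.0005
```

drive_tool --rows '[{"slide": [0.0015, 0, 0], "roll": 0}, {"slide": [0.0015, 0, 0], "roll": 0}, {"slide": [0.0015, 0, 0], "roll": 0}]'

```text
time_s: 5.75
tcp_pos: [0.5341, -0.2321, 0.0691]
tcp_rot: [-0.074, 0.703, 0.072, 0.704]
contact_force: [-12.1, 5.6, 35.3]
gripper_width: 0.0004
```

drive_tool --rows '[{"slide": [-0.01, 0, 0], "roll": 0}, {"slide": [-0.035, 0, 0], "roll": 0}, {"slide": [-0.07, 0, 0], "roll": 0}, {"slide": [-0.11, 0, 0], "roll": 0}, {"slide": [-0.14, 0, 0], "roll": 0}]'

```text
time_s: 6.25
tcp_pos: [0.5346, -0.2319, 0.2064]
tcp_rot: [-0.074, 0.703, 0.073, 0.704]
contact_force: [1.0, 0.6, -0.7]
gripper_width: 0.0004
```

drive_tool --rows '[{"slide": [0, 0.015, 0.0023], "roll": 0}, {"slide": [0, 0.045, 0.007], "roll": 0}, {"slide": [0, 0.085, 0.0133], "roll": 0}, {"slide": [0, 0.125, 0.0195], "roll": 0}, {"slide": [0, 0.165, 0.0258], "roll": 0}]'

```text
time_s: 6.75
tcp_pos: [0.5245, -0.0629, 0.2029]
tcp_rot: [-0.073, 0.704, 0.073, 0.703]
contact_force: [0.3, 0.7, -0.0]
gripper_width: 0.0003
```

Run:
```python
from h import *
t=camera("top"); s=camera("side")
A=cv2.resize(t[115:215,330:430],None,fx=4,fy=4,interpolation=2); B=cv2.resize(s[115:195,210:290],None,fx=5,fy=5,interpolation=2)
save("e1.png",np.hstack([A,B]))
```

```text
(no output)
```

View pics/e1.png

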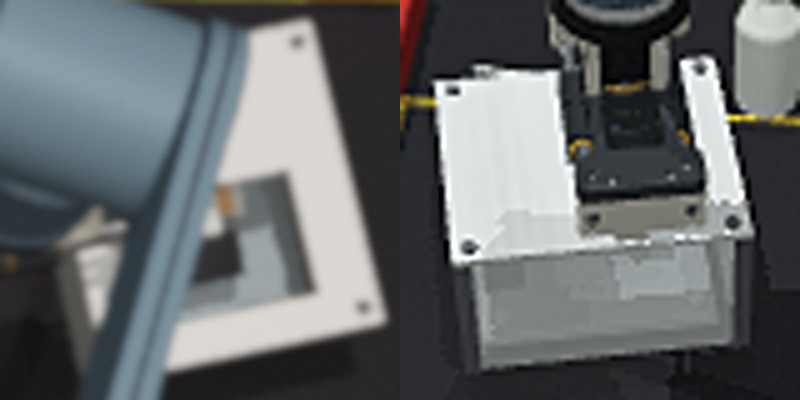

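The arm and gripper still hide the pad in this view. I'll carry on toward the console and look back from there.

drive_tool --rows '[{"slide": [0, 0.04, 0.0064], "roll": 0}, {"slide": [0, 0.08, 0.0128], "roll": 0}, {"slide": [0, 0.12, 0.0192], "roll": 0}, {"slide": [0, 0.16, 0.0256], "roll": 0}, {"slide": [0, 0.2, 0.032], "roll": 0}]'

```text
time_s: 7.35
tcp_pos: [0.5151, 0.1385, 0.2032]
tcp_rot: [-0.073, 0.704, 0.073, 0.703]
contact_force: [0.7, -0.0, -0.5]
gripper_width: 0.0006
```

drive_tool --rows '[{"slide": [0, 0.035, 0.0055], "roll": 0}, {"slide": [0, 0.06, 0.0095], "roll": 0}, {"slide": [0.02, 0.075, 0.012], "roll": 0}, {"slide": [0.04, 0.075, 0.012], "roll": 0}, {"slide": [0.05, 0.075, 0.012], "roll": 0}]'

```text
time_s: 7.85
tcp_pos: [0.5105, 0.2133, 0.1515]
tcp_rot: [-0.074, 0.705, 0.073, 0.702]
contact_force: [-0.1, -0.8, -0.7]
gripper_width: 0.0002
```

Run:
```python
from h import *
from scipy.spatial.transform import Rotation as R
t=camera("top"); s=camera("side")
A=cv2.resize(t[145:210,355:420],None,fx=6,fy=6,interpolation=2); B=cv2.resize(s[190:290,200:300],None,fx=4,fy=4,interpolation=2)
o=np.zeros((400,800,3),np.uint8); o[:390,:390]=A; o[:,400:]=B
save("e2.png",o)
o=get_obs();p=o["tcp_pos"];M=R.from_quat(o["tcp_rot"]).as_matrix();print(p,M.round(3).tolist(),o["contact_force"])
print((w2px("side",p)-[200,190])*4+[400,0])
for q in (.099,.069): print(q,(w2px("top",[.534,-.2335,q])-[355,145])*6)
```

```text
[0.5105917  0.21260217 0.15199987] [[-0.004, -0.205, 0.979], [-0.001, 0.979, 0.205], [-1.0, -0.0, -0.004]] [-0.00260176 -0.07845731  0.26771278]
[603.51419841 217.51011128]
0.099 [175.46120623 194.42416267]
0.069 [159.995053   205.21863723]
```

View pics/e2.png

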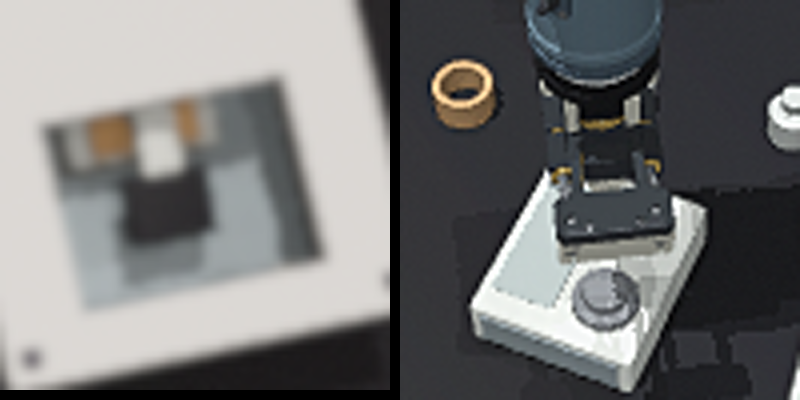

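The pad has moved from its earlier spot at (186,200) to (168,207) in these crop pixels. About (-16,+11) is expected for fully down, so the lever is down. The start button is below the tool, at about (606,290) in the side crop. Pressing it.

drive_tool --rows '[{"slide": [0.02, 0.002, 0], "roll": 0}, {"slide": [0.045, 0.002, 0], "roll": 0}, {"slide": [0.065, 0.002, 0], "roll": 0}, {"slide": [0.075, 0.002, 0], "roll": 0}, {"slide": [0.078, 0.002, 0], "roll": 0}]'

```text
time_s: 8.45
tcp_pos: [0.5113, 0.2146, 0.0757]
tcp_rot: [-0.073, 0.704, 0.073, 0.703]
contact_force: [-0.2, -0.6, -0.6]
gripper_width: 0.0002
```

drive_tool --rows '[{"slide": [0.003, 0, 0], "roll": 0}, {"slide": [0.006, 0, 0], "roll": 0}, {"slide": [0.009, 0, 0], "roll": 0}, {"slide": [0.011, 0, 0], "roll": 0}, {"slide": [0.011, 0, 0], "roll": 0}]'

```text
time_s: 8.95
tcp_pos: [0.5119, 0.2153, 0.0656]
tcp_rot: [-0.073, 0.703, 0.073, 0.704]
contact_force: [0.3, -0.8, 2.4]
gripper_width: 0.0003
```

drive_tool --rows '[{"slide": [0.002, 0, 0], "roll": 0}, {"slide": [0.004, 0, 0], "roll": 0}, {"slide": [0.006, 0, 0], "roll": 0}, {"slide": [0.006, 0, 0], "roll": 0}, {"slide": [0.006, 0, 0], "roll": 0}]'

```text
time_s: 9.45
tcp_pos: [0.512, 0.2153, 0.0611]
tcp_rot: [-0.073, 0.703, 0.073, 0.704]
contact_force: [-3.5, -1.7, 16.3]
gripper_width: 0.0003
```

drive_tool --rows '[{"slide": [0.001, 0, 0], "roll": 0}, {"slide": [0.001, 0, 0], "roll": 0}, {"slide": [0.001, 0, 0], "roll": 0}]'

```text
time_s: 9.75
tcp_pos: [0.5121, 0.2153, 0.061]
tcp_rot: [-0.073, 0.702, 0.073, 0.704]
contact_force: [-6.0, -1.9, 23.0]
gripper_width: 0.0007
```

drive_tool --rows '[{"slide": [-0.01, 0, 0], "roll": 0}, {"slide": [-0.035, 0, 0], "roll": 0}, {"slide": [-0.07, 0, 0], "roll": 0}, {"slide": [-0.11, 0, 0], "roll": 0}, {"slide": [-0.15, 0, 0], "roll": 0}]'

```text
time_s: 10.25
tcp_pos: [0.5104, 0.2151, 0.2088]
tcp_rot: [-0.073, 0.704, 0.073, 0.703]
contact_force: [-0.1, -0.6, -0.3]
gripper_width: 0.0007
```

drive_tool --rows '[{"slide": [0, 0.02, -0.02], "roll": 0}, {"slide": [0, 0.05, -0.04], "roll": 0}, {"slide": [0, 0.08, -0.06], "roll": 0}, {"slide": [0, 0.1, -0.08], "roll": 0}, {"slide": [0, 0.1, -0.08], "roll": 0}]'

```text
time_s: 10.75
tcp_pos: [0.4091, 0.2981, 0.2077]
tcp_rot: [-0.074, 0.704, 0.074, 0.702]
contact_force: [-0.1, 0.1, 0.1]
gripper_width: 0.0005
```

Run:
```python
from h import *
t=camera("top"); s=camera("side")
save("f1.png",np.hstack([cv2.resize(t,None,fx=.714,fy=.714,interpolation=cv2.INTER_AREA),cv2.resize(s,None,fx=.714,fy=.714,interpolation=cv2.INTER_AREA)]))
o=get_obs();print(o["tcp_pos"],o["contact_force"],o["time_s"],abs(o["qd"]).max())
```

```text
[0.41196938 0.29678356 0.20791661] [-0.13771516 -0.37454407  0.5920803 ] 10.85 0.02937126137903888
```

View pics/f1.png

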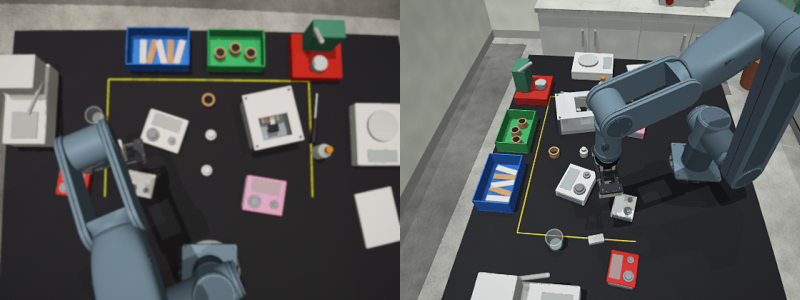

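The tool is clear at z 0.208, with no contact force. The console is unobstructed in the top view at about (164,131), and the weights at (210,134) and (206,170), the ring, the bottle and the beaker all stand where they were. Handing in.

```bash
python3 -c "
from cell import *
print(close_job())"
```

```text
the job is handed in; nothing more can be done
None
```

I pressed the clamp lever fully down through the guard's window, then came out and pressed the large start button on the larger white console and let it go. I handed the job in at about 10.9 s; no verdict was reported.

- **Lever:** it met its hard stop at pad height 69 mm, where the upward force rose to 35 N. A later look showed the pad shifted about as far as expected for fully down: (-18,+7) crop pixels against (-16,+11).
- **Start button:** it bottomed out at about 61 mm high with 23 N, then I lifted the tool off. I did not check it close up after release.
- **Guard:** I saw no sign of contact with it. Up to 13 N of sideways force showed while pressing at the lever's stop, which I take to be friction from the pad's tilt. The gripper hid the fingers in the window, so this rests on the measured positions and forces.
- **Finish:** the gripper ended clear at 0.21 m height with under 1 N of force reading, and the bystanders I could see had not moved.
- **Disagreement:** the top and side cameras differed by about 8 mm on the button's position. I aimed between them, well inside the 34 mm button.

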